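# Roll the map tube onto the reader strip

## Task

Check in the map tube: with the fingertips on top of the big tube lying on the rubber mat, roll it under control across the mat until it lies still, lengthwise, centred over the metal reader strip, then leave it there untouched. Push only on its top, do not pick it up, drag it or flick it away, and leave everything else standing where it is.

Things in the scene. Friction and masses are not known exactly. Their poses are not given: they have to be found in the camera images.
- station: Black rubber mat fixed to the table, 400 x 440 mm, 3 mm thick. Origin: centre of its underside, z up. A flat metal reader strip, 30 mm wide, 280 mm long, is inlaid flush along the mat's x axis, centred on the origin (y = 0), with a thin dark centre line. A fixed grey sensor housing, 35 x 50 mm, 38 mm high, stands at x = +175 mm, y = 0 on the mat, at the strip's far end.
- tube: Closed rigid cardboard map tube lying on the mat, 260 mm long, 0.3 to 0.6 kg, 96 mm in diameter between 22 mm long end caps of 100 mm on which it rolls. Origin: its middle, on its axis, 50 mm above the mat; x along the axis, y and z turn as it rolls. Starts 90-116 mm to either side of the strip, parallel to it. A finger that sticks to its top moves twice as far as its centre. Slight rolling drag.
- filebox: Slim upright cardboard file box, 200 mm long, 44 mm wide, 80 mm high, standing loose on the mat beyond the strip, on the side opposite the tube and parallel to it. Origin: centre of its underside, x along its length. Not to be disturbed.
- stamp: Wooden hand stamp, 38 mm across, 75 mm high, standing on the mat near the strip's robot-side end. Origin: centre of its underside. Not to be disturbed.
- canister: Small upright film canister, 47 mm across, 78 mm high, standing on the mat near the strip's robot-side end. Origin: centre of its underside. Not to be disturbed.
- loupe: Black loupe, 40 mm across, 40 mm high, standing on the mat near its far corner. Origin: centre of its underside. Not to be disturbed.
- mug: White mug, 80 mm across, 95 mm high, on the table at the left. Origin: centre of its underside. Not to be disturbed.
- stapler: Stapler, 150 mm long, 45 mm high, on the table at the right. Origin: centre of its underside. Not to be disturbed.
- taperoll: Roll of tape, 90 mm across, 25 mm high, flat on the table at the right. Origin: centre of its underside. Not to be disturbed.

How it is judged:
On the way:
1. the tube rolls under fingers that touch it (contact force between the fingers and tube above 0.2 N and angular speed of tube above 0.15 rad/s and distance of tube from where it was at the start of the episode above 0.01 m), for 0.2 s.
At the end, for the whole second after the job is handed in: The tube lies still on the mat along the reader strip: its axis within 12 mm of the strip's centre line and 0.12 rad (7 degrees) of its direction, its middle within 30 mm of the strip's middle lengthwise (y of tube in the frame of station between -0.012 and 0.012 m and x of tube in the frame of station between -0.03 and 0.03 m and z of tube in the frame of station between 0.05 and 0.056 m and angle between the x axis of tube and the x axis of station, either way round below 0.12 rad and linear speed of tube below 0.01 m/s and angular speed of tube below 0.15 rad/s); the robot touches nothing.
It fails at once if the tube is lifted (more than 10 mm off the mat) (z of tube in the frame of station above 0.063 m).
It fails at once if the fingers push the tube low on its side or reach round it instead of pushing on its top (grasp point lower than 85 mm above the table while touching it; the top is at 99 to 103 mm) (contact force between the fingers and tube above 0.5 N and height (world z) of the grasp point below 0.085 m).
It fails at once if the tube is dragged along without rolling (linear speed of tube above 0.05 m/s and angular speed of tube below 0.25 rad/s).
It fails at once if the tube is flicked or runs away (faster than 0.3 m/s) (linear speed of tube above 0.3 m/s).
It fails at once if something else is moved by more than 15 mm or tipped over (distance of any of filebox, stamp, canister, loupe, mug, stapler, taperoll from where it was at the start of the episode above 0.015 m or angle between any of filebox, stamp, canister, loupe, mug, stapler, taperoll's own z axis and vertical above 0.3 rad).
It also fails if it takes over 51 s, if anything falls off the work surface, if the arm or the gripper's body presses on something with over 40 N, if the wrist force passes 120 N, or if a joint passes its speed limit or range.

## Robot

A 7-joint arm with a two-finger parallel gripper is mounted at the origin on the work surface. World frame = base frame: x ahead of the robot, y to its left, z up, the work surface at z = 0. Lengths are in m, angles in rad, forces in N, time in s.
With the tool pointing down it reaches from about 0.425 to 0.875 m from the base axis. Payload 4.7 kg.
Tool frame: the origin (TCP) lies at the centre of the arm's flange, where the gripper is bolted on; the fingertips stand 182 mm ahead of it and the grasp point (between the pads) lies 164 mm ahead of it; x points along the fingers, y is the direction in which the jaws open and shut, and the axes are right-handed (so a half turn about x gives the same grasp; the last joint's range is limited). The gripper opens to 87 mm and grips with 3 to 60 N. Pads are 19 mm wide; open, the fingers measure 117 mm over their backs; the gripper's body (75 mm by 190 mm) begins 51 mm behind the grasp point.
Start: joints at [-1.17, 0.321, -0.07, 1.45, 0.023, 1.371, -0.057], TCP at [0.245, 0.602, 0.405] pointing down, gripper open.
Joint ranges: [-2.86, 2.86], [-0.3, 2.09], [-1.38, 1.24], [0.06, 2.45], [-1.56, 4.7], [0.09, 2.05], [-2.69, 2.69]. Speed limits (rad/s): [2.57, 2.57, 3.14, 3.14, 3.14, 3.14, 3.14].

## Interface

Orientations are given as a rotation vector (axis times angle).
In Python, from bench import ctrl gives the robot as it stands.
- The arm moves only by the shell command python3 -m crank 'ROWS' [FORCE]. ROWS is JSON, one flat list of numbers, 7 for each row, row after row: the shift along the tool's x, y, z in mm, then the turn, a rotation vector about the tool's x, y, z in rad, then the finger opening in mm, from 0 to 87. A call has exactly 5 rows; each row shifts and turns the commanded pose from where the row before left it, along the tool's axes as they then stand; what a row does not reach is not made up. A row lasts 1/8 s, in which the tool goes at most 62.5 mm and 10.7 degrees, less where a joint would pass 70% of its speed; a pose out of reach is approached as far as the arm can. A call with a gripper value outside its range is refused whole. The fingers move at their own pace and stop on an object; FORCE is the grip in N (left out, the last holds). Time passes only in rows, so rows that do not move let the fingers close, or fill a call up. It gives the time, the measured TCP pose, the force and the opening at its end, in the units of the state.
- ctrl.get_state(): the state, without advancing time (a new reading comes with each control period).
- ctrl.get_image(name): name is "side" or "top"; returns the picture (384x512x3 uint8, red, green, blue); there is no depth.
- ctrl.camera_params(name): a dict with "K" (3x3 intrinsics, pixels), "world_to_cam" (4x4, takes a point from world to camera coordinates). Camera axes: x right, y down, z forward; pixel columns grow to the right and rows downward; lengths in m; the calibration is good to about 2 mm. A picture is of the moment at which its call begins. camera_params takes no time and is no camera call.
- ctrl.close_job(): hands the job in, once; it reports no verdict.
Trained networks look in the newest picture that a camera, given by its name, has taken for a name from the list of things; names that differ only in an ending like _2 or _b are one class to them, and where a whole thing is asked for, a point or a joint stands for the part that bears it (a point fixed in the world has none). Each returns a list of dicts, best first, with "confidence" (0 to 1); they miss things now and then, are a little off and sometimes report something else, mostly with a low value. They report only what shows in the picture. A call takes as long as a camera call.
- ctrl.regions_of(camera, target): "region" (384x512 bool, what is visible of it) and "at" ([column, row] in pixels, amid what is visible of it).
- ctrl.mark_of(camera, target): "at" ([column, row] in pixels: a listed point, or the origin of a listed thing).
The state is a dict: "time": time; "joint_positions": joint angles; "qd": joint speeds; "joint_torque": joint torques, N m; "position": TCP position; "tool_rot": TCP orientation; "ft_force": force on the tool from outside, world axes, zero at the start; "torque": the same for the moment, N m; "grip_width": opening from 0.0 (shut) to 1.0 (fully open).
Only numpy, scipy, OpenCV 4.12 (cv2) and the standard library are available. Lean on these libraries where they do the work, as an engineer would, in place of code of your own. Each camera call takes 0.05 s, during which the arm holds its last target.

## Working session

There is one attempt and no reset: what is moved stays moved. The work goes in short steps, Python scripts to look and compute and a shell command to move; the robot and the scene stay as the last step left them, time stands still between calls to the robot, and variables do not carry over. Pictures are saved under pics/ and viewed, and the job is handed in when it is done.

```bash
ls; mkdir -p pics
python3 - <<'E'
from bench import ctrl
import cv2, numpy as np
s=ctrl.get_state()
for k,v in s.items(): print(k,np.round(v,4))
for n in("top","side"):
    im=ctrl.get_image(n); cv2.imwrite(f"pics/{n}0.png",im[:,:,::-1])
    p=ctrl.camera_params(n); print(n,np.round(p["K"],2).tolist(),np.round(p["world_to_cam"],4).tolist())
E
```

```text
pics
time 0.0
joint_positions [-1.1699  0.3218 -0.0701  1.4517  0.0227  1.3708 -0.0569]
qd [ 0.0003 -0.0016 -0.0014  0.      0.0003 -0.0005  0.001 ]
joint_torque [-5.00000e-04 -4.91292e+01 -4.04000e-01 -3.12526e+01 -6.40000e-02
  4.38000e-02  1.00000e-04]
position [0.2452 0.6018 0.4037]
tool_rot [ 0.302   1.5496 -0.305 ]
ft_force [ 1.2255 -0.5447 -0.7423]
torque [-0.0218  0.0408 -0.0604]
grip_width 0.9959
top [[440.93, 0.0, 256.93], [0.0, 440.93, 194.35], [0.0, 0.0, 1.0]] [[-0.0036, -1.0, -0.0048, 0.0066], [-0.9976, 0.0039, -0.0691, 0.5781], [0.0691, 0.0046, -0.9976, 1.5757], [0.0, 0.0, 0.0, 1.0]]
side [[451.92, 0.0, 259.67], [0.0, 451.92, 193.52], [0.0, 0.0, 1.0]] [[0.7881, -0.6154, -0.0134, -0.425], [-0.4057, -0.5029, -0.7633, 0.2876], [0.463, 0.6069, -0.646, 1.176], [0.0, 0.0, 0.0, 1.0]]
```

View pics/top0.png

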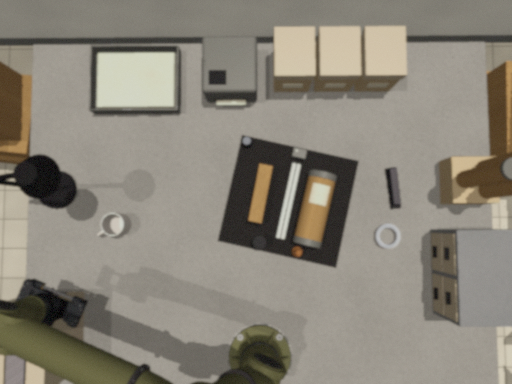

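View pics/side0.png

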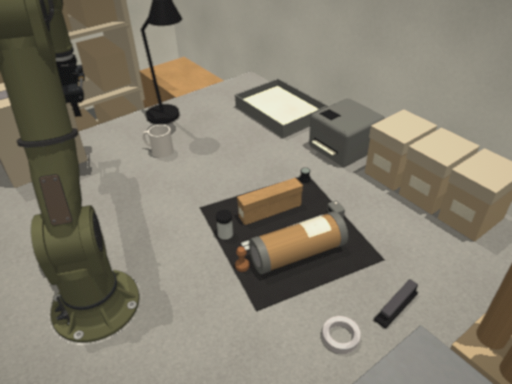

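```bash
cat > h.py <<'E'
from bench import ctrl
import numpy as np, cv2
from scipy.spatial.transform import Rotation as R
def ray(cam,uv):
    p=ctrl.camera_params(cam);K=np.array(p["K"]);T=np.array(p["world_to_cam"])
    d=T[:3,:3].T@np.linalg.solve(K,[uv[0],uv[1],1.]);o=-T[:3,:3].T@T[:3,3]
    return o,d
def at_z(cam,uv,z):
    o,d=ray(cam,uv);return o+d*(z-o[2])/d[2]
def proj(cam,P):
    p=ctrl.camera_params(cam);c=np.array(p["world_to_cam"])@np.r_[P,1];u=np.array(p["K"])@c[:3];return u[:2]/u[2]
E
python3 - <<'E'
from h import *
Z=dict(tube=.053,station=0,filebox=.003,stamp=.003,canister=.003,loupe=.003)
for n,z in Z.items():
    for cam in("top","side"):
        for d in ctrl.mark_of(cam,n)[:2]:
            print(n,cam,round(d["confidence"],2),np.round(d["at"],1),np.round(at_z(cam,d["at"],z),4))
r=ctrl.regions_of("top","tube")
for d in r[:2]:
    m=d["region"].astype(np.uint8); print("reg",round(d["confidence"],2),m.sum(),cv2.minAreaRect(cv2.findNonZero(m)))
print(ctrl.get_state()["time"], R.from_rotvec(ctrl.get_state()["tool_rot"]).as_matrix().round(3))
E
```

```text
tube top 0.83 [312.4 206. ] [ 0.5337 -0.1917  0.053 ]
tube top 0.57 [297.9 248.8] [ 0.3835 -0.1389  0.053 ]
tube side 0.55 [296.4 237.6] [ 0.529  -0.1827  0.053 ]
station top 0.9 [287.  201.1] [ 0.5543 -0.1054  0.    ]
station side 0.94 [285.6 233.9] [ 0.5498 -0.1135  0.    ]
filebox top 0.75 [259.  195.6] [ 0.5746 -0.003   0.003 ]
filebox side 0.84 [268.  208.4] [0.5781 0.0064 0.003 ]
stamp top 0.6 [297.6 251.5] [ 0.3711 -0.1421  0.003 ]
stamp side 0.61 [241.8 264.8] [ 0.3733 -0.1312  0.003 ]
canister top 0.45 [259.4 239.9] [ 0.4134 -0.0039  0.003 ]
canister top 0.38 [314.1 205.5] [ 0.5377 -0.2039  0.003 ]
canister side 0.85 [224.1 235.1] [ 0.4006 -0.0041  0.003 ]
canister side 0.48 [285.5 232.8] [ 0.5506 -0.112   0.003 ]
loupe top 0.6 [248.5 144.3] [0.7644 0.0349 0.003 ]
loupe side 0.57 [304.1 178.7] [0.7708 0.0473 0.003 ]
reg 0.84 2025 ((314.0168762207031, 207.92698669433594), (27.88257598876953, 75.55278778076172), 12.994617462158203)
0.75 [[ 0.     0.377  0.926]
 [ 0.     0.926 -0.377]
 [-1.     0.     0.   ]]
```

The top view shows the mat centred near (288,200). The tube is right of the strip, about (315,207), the file box is left at (260,195), the stamp at (297,252) and the canister at (260,241). Next I'll fit the mat and tube poses precisely.

```bash
cat >> h.py <<'E'
from scipy.optimize import minimize
def rectmodel(x,y,a,L,W,z):
    c,s=np.cos(a),np.sin(a)
    return [np.array([x+c*u-s*v,y+s*u+c*v,z]) for u,v in((L/2,W/2),(L/2,-W/2),(-L/2,-W/2),(-L/2,W/2))]
def tubemodel(x,y,a):
    c,s=np.cos(a),np.sin(a);t=np.linspace(0,2*np.pi,32)
    return [np.array([x+c*u-s*.05*np.cos(k),y+s*u+c*.05*np.cos(k),.053+.05*np.sin(k)]) for u in(-.13,.13) for k in t]
def hullmask(cam,pts,up=4):
    q=np.array([proj(cam,p) for p in pts]);q=(q*up+up/2-.5)
    m=np.zeros((384*up,512*up),np.uint8);cv2.fillConvexPoly(m,cv2.convexHull(np.round(q).astype(np.int32)),1);return m.astype(bool)
def fittube(cams,x0):
    ms={}
    for c in cams:
        r=ctrl.regions_of(c,"tube")
        if r: ms[c]=cv2.resize(r[0]["region"].astype(np.uint8),None,fx=4,fy=4,interpolation=cv2.INTER_NEAREST).astype(bool)
    def f(p,cs=None):
        e=0
        for c in(cs or ms):
            h=hullmask(c,tubemodel(*p));e+=1-(h&ms[c]).sum()/(h|ms[c]).sum()
        return e
    out={}
    for cs in [[c] for c in ms]+[list(ms)]:
        r=minimize(f,x0,args=(cs,),method="Nelder-Mead",options=dict(initial_simplex=np.array([x0]*4)+np.array([[0,0,0],[.02,0,0],[0,.02,0],[0,0,.1]]),xatol=2e-4,fatol=1e-4))
        out["+".join(cs)]=(r.x,r.fun/len(cs))
    return out
E
python3 - <<'E'
from h import *
im=cv2.imread("pics/top0.png");g=im.max(2)
m=np.zeros_like(g);m[125:275,210:365]=(g[125:275,210:365]<75)
n,l,st,ce=cv2.connectedComponentsWithStats(m);k=1+st[1:,4].argmax()
pts=cv2.findNonZero((l==k).astype(np.uint8))
q=cv2.boxPoints(cv2.minAreaRect(pts));print(q.round(1))
w=np.array([at_z("top",u,.003) for u in q]);print(w.round(4).tolist(),[round(float(np.linalg.norm(w[i]-w[i-1])),3) for i in range(4)],w.mean(0).round(4))
# strip
s=np.zeros_like(g);s[160:245,270:305]=(im.min(2)[160:245,270:305]>170)
ys,xs=np.nonzero(s);W=np.array([at_z("top",(a,b),.003)[:2] for a,b in zip(xs,ys)])
c=W.mean(0);u,S,vt=np.linalg.svd(W-c);print("strip",len(xs),c,np.arctan2(vt[0,1],vt[0,0]),np.ptp((W-c)@vt[0]),np.ptp((W-c)@vt[1]))
for k,v in fittube(["top","side"],[.534,-.19,-.23]).items(): print(k,np.round(v[0],4),round(v[1],3))
big=cv2.resize(im[120:280,205:370],None,fx=3.6,fy=3.6,interpolation=cv2.INTER_CUBIC);cv2.imwrite("pics/topcrop.png",big)
E
```

```text
[[218.5 240.2]
 [241.8 135.6]
 [357.8 161.4]
 [334.6 266. ]]
[[0.4127, 0.1447, 0.003], [0.7969, 0.0598, 0.003], [0.6991, -0.3664, 0.003], [0.3186, -0.2751, 0.003]] [0.43, 0.393, 0.437, 0.391] [ 0.5568 -0.1092  0.003 ]
strip 563 [ 0.55564725 -0.10887439] 2.9141531703631527 0.27442839275171227 0.027944421059599867Traceback (most recent call last):
  File "<stdin>", line 12, in <module>
  File "h.py", line 34, in fittube
    r=minimize(f,x0,args=(cs,),method="Nelder-Mead",options=dict(initial_simplex=np.array([x0]*4)+np.array([[0,0,0],[.02,0,0],[0,.02,0],[0,0,.1]]),xatol=2e-4,fatol=1e-4))
    res = _minimize_neldermead(fun, x0, args, callback, bounds=bounds,
                               **options)
    fsim[j] = func(sim[j])
              ~~~~^^^^^^^^
    fx = function(np.copy(x), *(wrapper_args + args))
  File "h.py", line 30, in f
    h=hullmask(c,tubemodel(*p));e+=1-(h&ms[c]).sum()/(h|ms[c]).sum()
  File "h.py", line 20, in hullmask
    q=np.array([proj(cam,p) for p in pts]);q=(q*up+up/2-.5)
                ~~~~^^^^^^^
  File "h.py", line 11, in proj
    p=ctrl.camera_params(cam);c=np.array(p["world_to_cam"])@np.r_[P,1];u=np.array(p["K"])@c[:3];return u[:2]/u[2]
ValueError: time passes only in moves, steps and waits
```

```bash
python3 - <<'E'
s=open("h.py").read()
s=s.replace("import numpy as np, cv2","import numpy as np, cv2, functools\n@functools.lru_cache\ndef CP(n): return ctrl.camera_params(n)",1)
s=s.replace("p=ctrl.camera_params(cam)","p=CP(cam)")
s+='''
ST=np.array([.5556,-.1089]);A=-.2274
ex=np.array([np.cos(A),np.sin(A)]);ey=np.array([-np.sin(A),np.cos(A)])
def st(p): d=np.array(p[:2])-ST;return np.array([d@ex,d@ey])
'''
open("h.py","w").write(s)
E
python3 - <<'E'
from h import *
im=cv2.imread("pics/top0.png")
for k,v in fittube(["top","side"],[.534,-.19,-.23]).items(): print(k,np.round(v[0],4),round(v[1],3),"station:",st(v[0]).round(4))
S=ctrl.get_state();print(S["time"],S["position"]);
for n,p in dict(file=(.576,.002),stamp=(.372,-.136),can=(.406,-.004)).items(): print(n,st(p).round(3))
big=cv2.resize(im[120:280,205:370],None,fx=3.6,fy=3.6,interpolation=cv2.INTER_CUBIC);cv2.imwrite("pics/topcrop.png",big)
E
```

```text
top [ 0.5245 -0.1968 -0.2361] 0.065 station: [-0.0105 -0.0927]
side [ 0.5223 -0.1954 -0.255 ] 0.037 station: [-0.0129 -0.0918]
top+side [ 0.5238 -0.1961 -0.2422] 0.054 station: [-0.0113 -0.0921]
0.95 [0.24520656 0.60197017 0.40479607]
file [-0.005  0.113]
stamp [-0.173 -0.068]
can [-0.169  0.068]
```

View pics/topcrop.png

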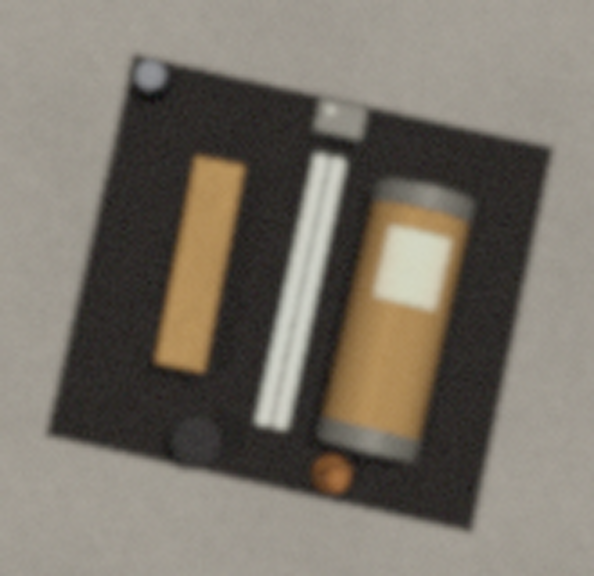

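```bash
cat >> h.py <<'E'
def sim(P,Rm,rows):
    for r in rows:
        P=P+Rm@np.array(r[:3])/1000;Rm=Rm@R.from_rotvec(r[3:6]).as_matrix()
    return P,Rm
def tool():
    S=ctrl.get_state();return np.array(S["position"]),R.from_rotvec(S["tool_rot"]).as_matrix(),S
def togo(lx,ly,tipz):
    """remaining shift in tool axes (mm) and turn to tip at station (lx,ly), world height tipz, tool y along ex"""
    P,Rm,S=tool();g=ST+lx*ex+ly*ey
    T=np.column_stack([[0,0,-1],[*ex,0],np.cross([0,0,-1],[*ex,0])])
    w=np.array([*g,tipz+.182])-P
    print("t",round(S["time"],2),"tip st",st(P).round(4),"tipz",round(P[2]-.182,4),"F",np.round(S["ft_force"],1),
      "| togo mm",(Rm.T@w*1000).round(1),"in final axes",(T.T@w*1000).round(1),"turn",R.from_matrix(Rm.T@T).as_rotvec().round(3))
E
python3 - <<'E'
from h import *
P,Rm,S=tool()
for n in(5,10,14,15):
    p,r=sim(P,Rm,[[0,0,60,.1,0,0]]*n);print(n,p.round(3),np.hypot(*p[:2]).round(3),st(p).round(3),np.arctan2(r[1,1],r[0,1]).round(3))
togo(-.005,-.107,.125)
E
```

```text
5 [0.493 0.438 0.405] 0.659 [-0.185  0.518] 0.684
10 [0.631 0.175 0.405] 0.655 [0.009 0.293] 0.184
14 [ 0.639 -0.064  0.405] 0.642 [0.071 0.063] -0.216
15 [ 0.626 -0.122  0.405] 0.638 [0.072 0.003] -0.316
t 0.95 tip st [-0.4627  0.6226] tipz 0.2228 F [-0.3  0.1 -0.6] | togo mm [  97.8 -647.8  567.6] in final axes [ 97.8 457.7 729.6] turn [ 1.411 -0.    -0.   ]
```

```bash
python3 -m crank '[0,0,30,0.05,0,0,87, 0,0,60,0.1,0,0,87, 0,0,60,0.1,0,0,87, 0,0,60,0.1,0,0,87, 0,0,60,0.1,0,0,87]' 10; python3 -m crank '[0,0,60,0.1,0,0,87, 0,0,60,0.1,0,0,87, 0,0,60,0.1,0,0,87, 0,0,60,0.1,0,0,87, 0,0,60,0.1,0,0,87]'; python3 -c "
from h import *
togo(-.005,-.107,.125)"
```

```text
time: 1.58
position: [0.4746, 0.4559, 0.4048]
tool_rot: [0.659, 1.467, -0.658]
ft_force: [0.1, -0.1, -0.2]
grip_width: 0.997
time: 2.2
position: [0.6242, 0.1992, 0.4049]
tool_rot: [1.04, 1.307, -1.04]
ft_force: [-0.2, -0.1, 0.2]
grip_width: 0.999
t 2.2 tip st [-0.0026  0.3156] tipz 0.2229 F [-0.2 -0.1  0.2] | togo mm [  98.1 -187.9  378.4] in final axes [ 97.9  -2.4 422.6] turn [ 0.455  0.001 -0.001]
```

```bash
python3 -m crank '[0,-20,55,0.1,0,0,87, 0,-20,55,0.1,0,0,87, 0,-15,55,0.1,0,0,87, 0,-10,55,0.1,0,0,87, 0,0,55,0.055,0,0,87]'; python3 -c "
from h import *
togo(-.005,-.107,.125)"
```

```text
time: 2.82
position: [0.5667, -0.08, 0.4052]
tool_rot: [1.374, 1.093, -1.373]
ft_force: [0.7, -0.4, -0.2]
grip_width: 1.0
t 2.83 tip st [0.0043 0.0307] tipz 0.2232 F [ 0.7 -0.4 -0.2] | togo mm [ 98.2  -9.6 137.7] in final axes [ 98.2  -9.3 137.7] turn [ 0.001 -0.    -0.001]
```

```bash
python3 -m crank '[10,-2,40,0,0,0,87, 20,-3,45,0,0,0,87, 25,-3,35,0,0,0,87, 25,-2,15,0,0,0,87, 8,0,3,0,0,0,87]'; python3 -c "
from h import *
togo(-.005,-.107,.106)
cv2.imwrite('pics/side1.png',ctrl.get_image('side')[:,:,::-1])
cv2.imwrite('pics/top1.png',ctrl.get_image('top')[:,:,::-1])
togo(-.005,-.107,.106)"
```

```text
time: 3.45
position: [0.5262, -0.2112, 0.3156]
tool_rot: [1.372, 1.095, -1.376]
ft_force: [0.2, -0.6, 0.2]
grip_width: 1.0
t 3.45 tip st [-0.0056 -0.1063] tipz 0.1336 F [ 0.2 -0.6  0.2] | togo mm [27.6  0.6  0.7] in final axes [27.6  0.6  0.7] turn [0.001 0.001 0.002]
t 3.55 tip st [-0.0048 -0.1042] tipz 0.1344 F [ 0.4  0.3 -0.6] | togo mm [28.4 -0.2  2.8] in final axes [28.4 -0.2  2.8] turn [0.005 0.    0.001]
```

View pics/side1.png

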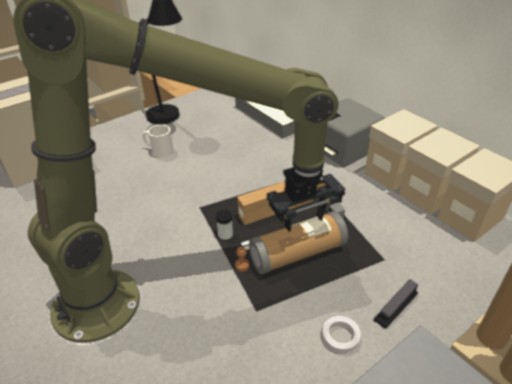

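View pics/top1.png

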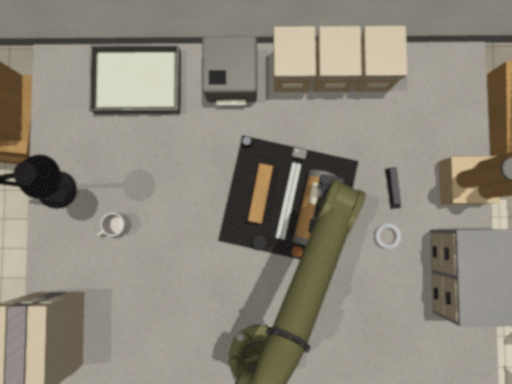

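The gripper is above the tube with its jaws along the tube, near (310,205) in the side view; nothing has been disturbed. Next I descend until contact.

```bash
python3 -m crank '[12,0,1,0,0,0,87, 11,0,0,0,0,0,87, 3,0,0,0,0,0,87, 1,0,0,0,0,0,87, 0,0,0,0,0,0,87]'; python3 -c "
from h import *
togo(-.005,-.107,.101)"; python3 -m crank '[1,0,0,0,0,0,87, 1,0,0,0,0,0,87, 1,0,0,0,0,0,87, 1,0,0,0,0,0,87, 0,0,0,0,0,0,87]';python3 -c "
from h import *
togo(-.005,-.107,.101)"
```

```text
time: 4.18
position: [0.5277, -0.2097, 0.29]
tool_rot: [1.37, 1.096, -1.37]
ft_force: [0.2, -0.0, -0.1]
grip_width: 1.002
t 4.17 tip st [-0.0044 -0.1045] tipz 0.108 F [ 0.2 -0.  -0.1] | togo mm [ 7.  -0.6  2.5] in final axes [ 7.  -0.6  2.5] turn [ 0.007 -0.    -0.   ]
time: 4.8
position: [0.5276, -0.2097, 0.2856]
tool_rot: [1.37, 1.097, -1.37]
ft_force: [-0.6, -0.4, -0.3]
grip_width: 0.998
t 4.8 tip st [-0.0046 -0.1045] tipz 0.1036 F [-0.6 -0.4 -0.3] | togo mm [ 2.6 -0.4  2.5] in final axes [ 2.6 -0.4  2.5] turn [ 0.006 -0.     0.   ]
```

```bash
for i in 1; do python3 -m crank '[1,0,0,0,0,0,87, 1,0,0,0,0,0,87, 1,0,0,0,0,0,87, 1,0,0,0,0,0,87, 0,0,0,0,0,0,87]';done;python3 -c "
from h import *
togo(-.005,-.107,.101)"
```

```text
time: 5.42
position: [0.5275, -0.2102, 0.2832]
tool_rot: [1.371, 1.096, -1.37]
ft_force: [-4.2, 1.0, 10.2]
grip_width: 1.002
t 5.42 tip st [-0.0045 -0.1051] tipz 0.1012 F [-4.2  1.  10.2] | togo mm [ 0.2 -0.5  1.9] in final axes [ 0.2 -0.5  1.9] turn [ 0.006 -0.    -0.001]
```

```bash
python3 -m crank '[0,0,-3,0,0,0,87, 0,0,-7,0,0,0,87, 0,0,-9,0,0,0,87, 0,0,-7,0,0,0,87, 0,0,-2,0,0,0,87]';python3 -c "
from h import *
togo(-.005,-.107,.101)
cv2.imwrite('pics/side2.png',ctrl.get_image('side')[:,:,::-1])
for k,v in fittube(['top','side'],[.525,-.185,-.24]).items(): print(k,np.round(v[0],4),round(v[1],3),'station:',st(v[0]).round(4))
togo(-.005,-.107,.101)"
```

```text
time: 6.05
position: [0.5342, -0.1822, 0.2835]
tool_rot: [1.371, 1.096, -1.368]
ft_force: [-1.8, 1.2, 8.7]
grip_width: 1.001
t 6.05 tip st [-0.0043 -0.0762] tipz 0.1015 F [-1.8  1.2  8.7] | togo mm [ 0.5 -0.9 30.8] in final axes [ 0.5 -0.7 30.8] turn [ 0.007 -0.001 -0.001]
top [ 0.5283 -0.1806 -0.2703] 0.569 station: [-0.0104 -0.076 ]
side [ 0.5255 -0.1818 -0.245 ] 0.041 station: [-0.0129 -0.0778]
top+side [ 0.5261 -0.1821 -0.249 ] 0.307 station: [-0.0122 -0.0779]
t 6.2 tip st [-0.0043 -0.0766] tipz 0.1015 F [-1.9  1.   9.8] | togo mm [ 0.5 -0.9 30.4] in final axes [ 0.5 -0.7 30.4] turn [ 0.007 -0.001 -0.001]
```

View pics/side2.png

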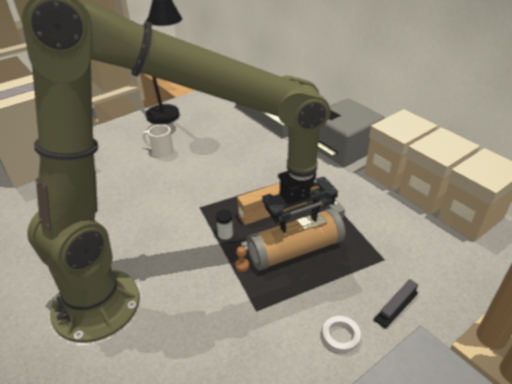

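Rolling works: the finger moved 28 mm and the tube 14 mm (the side view fits well at (297,240)). I'll continue this stroke.

```bash
python3 -m crank '[0,0,-3,0,0,0,87, 0,0,-8,0,0,0,87, 0,0,-10,0,0,0,87, 0,0,-7,0,0,0,87, 0,0,-2,0,0,0,87]';python3 -m crank '[0,0,0,0,0,0,87, -2,0,0,0,0,0,87, -3,0,0,0,0,0,87, -4,0,0,0,0,0,87, -3,0,0,0,0,0,87]';python3 -c "
from h import *
togo(-.005,-.107,.101)
cv2.imwrite('pics/side3.png',ctrl.get_image('side')[:,:,::-1])
for k,v in fittube(['side'],[.53,-.165,-.24]).items(): print(k,np.round(v[0],4),round(v[1],3),'station:',st(v[0]).round(4))
togo(-.005,-.080,.101)"
```

```text
time: 6.82
position: [0.5411, -0.1527, 0.2828]
tool_rot: [1.371, 1.095, -1.367]
ft_force: [1.2, -0.8, 5.1]
grip_width: 1.001
time: 7.45
position: [0.5402, -0.1532, 0.2939]
tool_rot: [1.37, 1.097, -1.37]
ft_force: [0.1, -0.0, 0.4]
grip_width: 0.997
t 7.45 tip st [-0.005  -0.0467] tipz 0.1119 F [ 0.1 -0.   0.4] | togo mm [10.9 -0.3 60.3] in final axes [10.9  0.  60.3] turn [ 0.006 -0.     0.   ]
side [ 0.5305 -0.1668 -0.2346] 0.041 station: [-0.0114 -0.0621]
t 7.55 tip st [-0.0048 -0.0466] tipz 0.1121 F [-0.6 -0.2 -0.1] | togo mm [11.1 -0.4 33.4] in final axes [11.1 -0.2 33.4] turn [ 0.006 -0.    -0.001]
```

```bash
python3 -m crank '[0,0,10,0,0,0,87, 0,0,14,0,0,0,87, 2,0,7,0,0,0,87, 6,0,0,0,0,0,87, 3,0,0,0,0,0,87]';python3 -m crank '[1,0,0,0,0,0,87, 0,0,0,0,0,0,87, 0,0,-3,0,0,0,87, 0,0,-7,0,0,0,87, 0,0,-10,0,0,0,87]'; python3 -m crank '[0,0,-12,0,0,0,87, 0,0,-12,0,0,0,87, 0,0,-10,0,0,0,87, 0,0,-6,0,0,0,87, 0,0,-2,0,0,0,87]'; python3 -c "
from h import *
for k,v in fittube(['side'],[.535,-.14,-.24]).items(): print(k,np.round(v[0],4),round(v[1],3),'station:',st(v[0]).round(4))
togo(-.005,-.080,.101)"
```

```text
time: 8.18
position: [0.5335, -0.1833, 0.2828]
tool_rot: [1.37, 1.097, -1.37]
ft_force: [-5.5, 0.3, 15.2]
grip_width: 0.995
time: 8.8
position: [0.538, -0.1638, 0.2834]
tool_rot: [1.371, 1.097, -1.37]
ft_force: [-3.2, 0.3, 11.8]
grip_width: 1.001
time: 9.43
position: [0.548, -0.1217, 0.2828]
tool_rot: [1.37, 1.097, -1.367]
ft_force: [0.1, 1.2, 5.1]
grip_width: 0.998
side [ 0.5303 -0.1672 -0.2418] 0.042 station: [-0.0115 -0.0625]
t 9.47 tip st [-0.0045 -0.0141] tipz 0.1008 F [0.4 0.4 6.4] | togo mm [-0.3 -1.1 65.9] in final axes [-0.2 -0.5 65.9] turn [ 0.008 -0.001 -0.002]
```

The fit used an old picture, so I take a fresh one.

```bash
python3 -c "
from h import *
cv2.imwrite('pics/side4.png',ctrl.get_image('side')[:,:,::-1])
for k,v in fittube(['side'],[.535,-.14,-.24]).items(): print(k,np.round(v[0],4),round(v[1],3),'station:',st(v[0]).round(4))
togo(-.005,-.080,.101)"
```

```text
side [ 0.5368 -0.1357 -0.2401] 0.046 station: [-0.0122 -0.0303]
t 9.57 tip st [-0.0045 -0.0144] tipz 0.1008 F [-0.4  1.1  6.5] | togo mm [-0.2 -1.1 65.6] in final axes [-0.2 -0.5 65.6] turn [ 0.008 -0.001 -0.002]
```

View pics/side4.png

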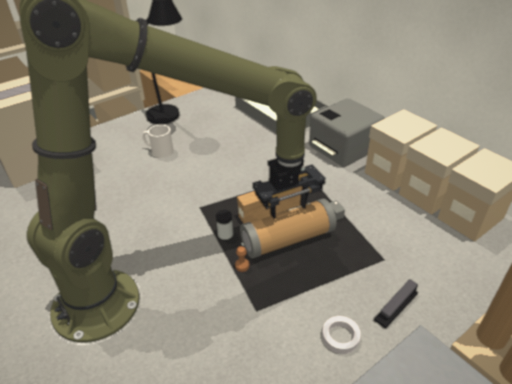

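The tube is at y = -30 mm, with clear gaps to the stamp (242,258) and canister (224,226). I'll lift, step back, press and do the last stroke.

```bash
python3 -m crank '[-2,0,0,0,0,0,87, -3,0,0,0,0,0,87, -4,0,0,0,0,0,87, -3,0,8,0,0,0,87, 0,0,14,0,0,0,87]'; python3 -m crank '[2,0,9,0,0,0,87, 5,0,0,0,0,0,87, 4,0,0,0,0,0,87, 1,0,0,0,0,0,87, 0,0,0,0,0,0,87]'; python3 -m crank '[0,0,-3,0,0,0,87, 0,0,-7,0,0,0,87, 0,0,-9,0,0,0,87, 0,0,-9,0,0,0,87, 0,0,-9,0,0,0,87]';python3 -m crank '[0,0,-8,0,0,0,87, 0,0,-5,0,0,0,87, 0,0,-2,0,0,0,87, 0,0,0,0,0,0,87, 0,0,0,0,0,0,87]'; python3 -c "
from h import *
cv2.imwrite('pics/side5.png',ctrl.get_image('side')[:,:,::-1]);ctrl.get_image('top')
for k,v in fittube(['side'],[.545,-.12,-.24]).items(): print(k,np.round(v[0],4),round(v[1],3),'station:',st(v[0]).round(4))
togo(-.005,-.080,.101)"
```

```text
time: 10.2
position: [0.5422, -0.1449, 0.294]
tool_rot: [1.37, 1.097, -1.369]
ft_force: [-0.2, -0.2, -0.2]
grip_width: 1.002
time: 10.82
position: [0.5403, -0.153, 0.2828]
tool_rot: [1.37, 1.097, -1.37]
ft_force: [-3.9, -0.3, 9.1]
grip_width: 1.0
time: 11.45
position: [0.549, -0.1164, 0.2834]
tool_rot: [1.371, 1.097, -1.368]
ft_force: [-2.6, 0.8, 10.7]
grip_width: 0.999
time: 12.08
position: [0.5525, -0.1018, 0.2833]
tool_rot: [1.371, 1.096, -1.367]
ft_force: [-0.5, 0.9, 10.9]
grip_width: 0.997
side [ 0.544  -0.1092 -0.2499] 0.06 station: [-0.0113 -0.0029]
t 12.22 tip st [-0.0047  0.0062] tipz 0.1013 F [-0.7  0.1  9.1] | togo mm [ 0.2 -1.  86.2] in final axes [ 0.3 -0.3 86.2] turn [ 0.007 -0.001 -0.002]
```

View pics/side5.png

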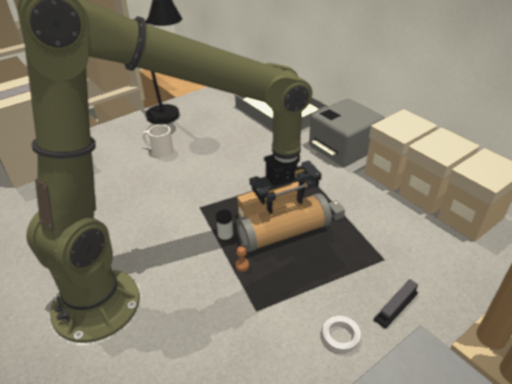

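The tube is at about -3 to -4 mm. I add 6 mm of finger travel, then release straight up and clear.

```bash
python3 -m crank '[0,0,-2,0,0,0,87, 0,0,-3,0,0,0,87, 0,0,-1,0,0,0,87, 0,0,0,0,0,0,87, 0,0,0,0,0,0,87]'; python3 -m crank '[-1,0,0,0,0,0,87, -2,0,0,0,0,0,87, -4,0,0,0,0,0,87, -10,0,0,0,0,0,87, -20,0,0,0,0,0,87]'; python3 -m crank '[-40,0,0,0,0,0,87, -30,0,-40,0,0,0,87, 0,0,-60,0,0,0,87, 0,0,-60,0,0,0,87, 0,0,-60,0,0,0,87]'; python3 -m crank '[0,20,-60,0,0,0,87, 0,20,-55,0,0,0,87, 0,0,-30,0,0,0,87, 0,0,0,0,0,0,87, 0,0,0,0,0,0,87]';  python3 -c "
from h import *
a=ctrl.get_image('side')[:,:,::-1];b=ctrl.get_image('top')[:,:,::-1]
cv2.imwrite('pics/side6.png',a);cv2.imwrite('pics/top6.png',cv2.resize(b[110:290,190:380],None,fx=3,fy=3,interpolation=cv2.INTER_CUBIC))
for k,v in fittube(['top','side'],[.545,-.115,-.24]).items(): print(k,np.round(v[0],4),round(v[1],3),'station:',st(v[0]).round(4))
for n in ('filebox','stamp','canister','loupe','station'):
    for c in('top','side'):
        for d in ctrl.mark_of(c,n)[:1]: print(n,c,round(d['confidence'],2),at_z(c,d['at'],.003).round(4))
togo(-.005,-.080,.101)"
```

```text
time: 12.85
position: [0.5539, -0.0958, 0.2832]
tool_rot: [1.371, 1.096, -1.367]
ft_force: [-0.1, 0.6, 7.7]
grip_width: 0.999
time: 13.48
position: [0.5527, -0.0965, 0.3188]
tool_rot: [1.369, 1.098, -1.372]
ft_force: [0.3, -0.8, 1.3]
grip_width: 0.998
time: 14.1
position: [0.6014, 0.1198, 0.3897]
tool_rot: [1.371, 1.096, -1.369]
ft_force: [1.6, -1.3, 1.3]
grip_width: 1.0
time: 14.72
position: [0.6717, 0.249, 0.389]
tool_rot: [1.37, 1.095, -1.371]
ft_force: [0.1, -0.3, -0.5]
grip_width: 1.003
top [ 0.5452 -0.108  -0.2431] 0.036 station: [-0.0103 -0.0014]
side [ 0.5447 -0.1061 -0.2566] 0.052 station: [-0.0113  0.0003]
top+side [ 0.5449 -0.1078 -0.2418] 0.048 station: [-0.0107 -0.0013]
filebox top 0.61 [ 0.5831 -0.0075  0.003 ]
filebox side 0.62 [0.5841 0.0139 0.003 ]
stamp top 0.41 [ 0.3682 -0.1356  0.003 ]
stamp side 0.58 [ 0.3781 -0.1313  0.003 ]
canister top 0.53 [ 0.412  -0.0075  0.003 ]
canister side 0.59 [ 0.4003 -0.0087  0.003 ]
loupe top 0.5 [0.7726 0.0368 0.003 ]
loupe side 0.51 [0.7687 0.0383 0.003 ]
station top 0.72 [ 0.5486 -0.1041  0.003 ]
station side 0.83 [ 0.5562 -0.1072  0.003 ]
t 15.43 tip st [0.0321 0.376 ] tipz 0.2068 F [-0.1  0.5  0.3] | togo mm [105.7 -40.  455.8] in final axes [105.8 -37.1 456. ] turn [ 0.006 -0.    -0.   ]
```

View pics/side6.png

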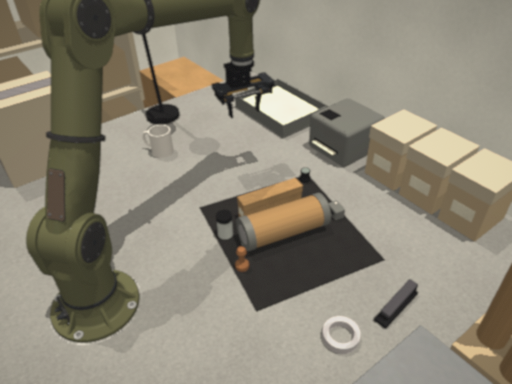

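View pics/top6.png

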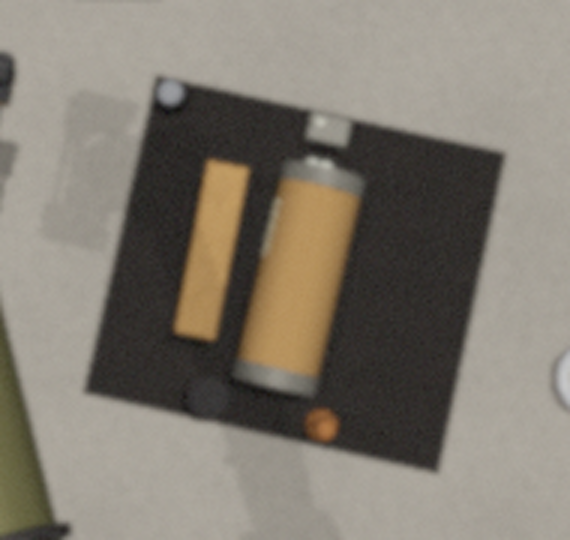

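The tube lies over the strip: its axis is about 1 mm off the centre line, it sits 11 mm off lengthwise, and it is skewed by about 1 to 2°. The file box, stamp, canister and loupe are where they were, and the arm is clear. Handing in.

```bash
python3 -c "
from h import *
ctrl.get_image('top')
for k,v in fittube(['top'],[.545,-.115,-.24]).items(): print(k,np.round(v[0],4),round(v[1],3),'station:',st(v[0]).round(4))
print(ctrl.get_state()['time'],ctrl.close_job())"
```

```text
top [ 0.5461 -0.1075 -0.2462] 0.066 station: [-0.0096 -0.0008]
the job is handed in; nothing more can be done
15.525 None
```

I rolled the tube about 92 mm across the mat onto the reader strip. It took three strokes with the open fingertips on its top, at about 5–15 N. I then lifted straight off, moved the arm clear and handed in at 15.5 s; no verdict came back.

**Last checks:**
- **Sideways:** the tube's axis is about 1 mm from the strip's centre line. The top camera gave -1.4 and then -0.8 mm, and the side camera +0.3 mm.
- **Lengthwise:** its middle is about 10 mm towards the robot from the strip's middle. The limit is 30 mm.
- **Direction:** it is skewed by about 0.02–0.03 rad.
- **Stillness:** it did not measurably move between two looks about 0.8 s apart.
- **Other things:** the file box, stamp, canister and loupe look unmoved in the pictures. The networks' positions for them scattered by up to about 12 mm from the first look, most for the file box, where the two cameras disagreed by about 21 mm in y. I read that as detection noise. The mug, stapler and tape roll look unmoved too; I checked them by eye only.

One tube position came from an old picture partway through. I noticed and retook it before moving on.

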